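# Tamp the bin of nuts level

### The arm

A 7-joint arm with a two-finger parallel gripper is mounted at the origin on a cart in front of the work surface, level with it; the furniture and walls round the work are solid. World frame = base frame: x ahead of the robot, y to its left, z up, the work surface at z = 0. Lengths are in mm, angles in rad, forces in N, time in s.
With the tool pointing down it reaches from about 400 to 850 mm from the base axis. Payload 10.4 kg.
Tool frame: the origin (TCP) lies midway between the tips of the shut fingers; the grasp point (between the pads) lies 19 mm behind it (manip.hold_point_z is the distance from the TCP to the grasp point, in mm); z points along the fingers, y is the line along which they close (so a half turn about z gives the same grasp; the last joint's range is limited). The gripper opens to 87 mm and grips with 3 to 60 N. Pads are 19 mm wide; open, the fingers measure 117 mm over their backs; the gripper's body (75 mm by 190 mm) begins 51 mm behind the grasp point.
Start: joints at [1.316, 0.332, -0.065, 1.46, 0.022, 1.35, -0.088], TCP at [143.602, -608.301, 222.576] pointing down, gripper open.
Joint ranges: [-2.6, 2.6], [-0.5, 2.12], [-1.47, 1.34], [0.16, 2.42], [-1.27, 4.41], [0.06, 2.06], [-2.6, 2.6]. Speed limits (rad/s): [2.22, 2.22, 2.79, 2.79, 3.14, 3.14, 3.14].

### API

Orientations are given as a unit quaternion [w, x, y, z].
In Python, from bench import sensors, eyes, job, models, manip gives the robot as it stands.
- The arm moves only by the tool arm_command, never from a script. Its argument "plan" is a list of rows, each an object with "twist": the turn, a rotation vector about the tool's x, y, z in degrees, a list of three; "xyz": the shift along the tool's x, y, z in mm, a list of three; "gripper": the opening, from -1 (shut) to 1 (fully open), so that 0 is half open. A call has 1 to 8 rows; each row shifts and turns the commanded pose from where the row before left it, along the tool's axes as they then stand; what a row does not reach is not made up. A row lasts 1/8 s, in which the tool goes at most 62.5 mm and 10.7 degrees, less where a joint would pass 70% of its speed; a pose out of reach is approached as far as the arm can. A call is refused whole if a number of a shift passes 62.5 or a number of a turn 10.7, either way. A call with a gripper value outside its range is refused whole. The fingers move at their own pace and stop on an object; "force" is the grip in N (left out, the last holds). Time passes only in rows, so rows that do not move let the fingers close. It gives the time, the measured TCP pose, the force, the opening and the grip force at its end, in the units of the state.
- sensors.observe(): the state, without advancing time (a new reading comes with each control period).
- eyes.get_image(name): name is "scene" or "top" or "wrist"; returns a dict with "color" (420x560x3 uint8, red, green, blue), "depth" (420x560 float32, mm along the optical axis (not along the pixel's ray), 0 where there is no reading), "vertical_fov" (degrees; the focal length in pixels is half the picture's height over the tangent of half this angle, whatever the lens; pixels are square), "cx", "cy" (the principal point, pixels), "view" (4x4, takes a point from world to camera coordinates). Camera axes: x right, y down, z forward; pixel columns grow to the right and rows downward; lengths in mm; the calibration is good to about 2 mm. A picture is of the moment at which its call begins.
- job.sign_off(): hands the job in; it is judged then, once.
Trained networks look in a picture, given as the dict that the camera call returned (one of the last four; its "shot" number tells which), for a name from the list of things; names that differ only in an ending like _2 or _b are one class to them, and where a whole thing is asked for, a point or a joint stands for the part that bears it (a point fixed in the world has none). Each returns a list of dicts, best first, with "score" (0 to 1); they miss things now and then, are a little off and sometimes report something else, mostly with a low value. They report only what shows in the picture. A call takes as long as a camera call.
- models.search_frame(name, picture): "uv" ([column, row] in pixels, amid what is visible of it).
- models.landmark_of(name, picture): "uv" ([column, row] in pixels: a listed point, or the origin of a listed thing).
The state is a dict: "time_s": time; "joint_positions": joint angles; "qd": joint speeds; "joint_torque": joint torques, N m; "position": TCP position; "orientation": TCP orientation; "force": force on the tool from outside, world axes, zero at the start; "wrist_torque": the same for the moment, N m; "grip_width": finger opening in mm; "grasp_force": force on a finger pad.
Only numpy, scipy, OpenCV 4.12 (cv2) and the standard library are available. Lean on these libraries where they do the work, as an engineer would, in place of code of your own. Each camera call takes 0.05 s, during which the arm holds its last target. There are 200 camera calls.

### The job

Take the hand tamper out of its tray and tamp the loose nuts in the steel bin down level, so that every one lies flat on the bin's floor in a single layer; press and rub gently with the sole and never force it beyond 30 N, do not touch the nuts with the fingers, and finish with a firm, steady press of about 20 N on the levelled nuts. Then stand the tamper back upright in its tray and let go, leaving the other things on the table alone.

Things in the scene. Friction and masses are not known exactly. Their poses are not given: they have to be found in the camera images.
- tamper: hand tamper standing upright, 134 mm high, about 0.4 kg: flat 48 mm square foot 14 mm high (black rubber sole under a steel plate), round neck, 26 mm square wooden grip from 75 to 130 mm above the sole. Origin: centre of the sole's underside; z up, x and y along the sides of foot and grip. The rubber drags oiled nuts along; they slip on one another and the bin.
- tamper_grip (a point): middle of the tamper's wooden grip, 102.5 mm above the underside of its sole
- tamper_foot (a joint): squeeze of the stiff rubber buffer between the tamper's foot and neck: 0 unloaded, growing 1 mm for each 25 N of downward press, 4 mm at most; this reading is too coarse to press by, the wrist force is not
- pan: the tamper's fixed low parking tray, dark steel, 88 mm square outside, 80 mm inside, floor 4 mm thick, rim 14 mm high. Origin: centre of its underside on the table; x and y along its sides
- bin: fixed open steel bin, 120 mm square outside and 32 mm high, walls and floor 4 mm thick: inside 112 mm square and 28 mm deep. Origin: centre of its underside on the table; x and y along its sides
- bin_floor (a point): centre of the bin's inner floor, 4 mm above the table; axes as the bin's
- nut0: oiled steel M20 hexagon nut, 30 mm across flats, 35 mm over corners, 16 mm thick, 64 g, loose in the bin; origin: centre of one flat face (the lower one at the start), z along the hole
- nut0_mid (a point): the centre of this nut: 8 mm above the bin's floor when the nut lies flat on it, about 15 mm when it stands on edge, about 24 mm when it lies on others
- nut1: oiled steel M20 hexagon nut, 30 mm across flats, 35 mm over corners, 16 mm thick, 64 g, loose in the bin; origin: centre of one flat face (the lower one at the start), z along the hole
- nut1_mid (a point): the centre of this nut: 8 mm above the bin's floor when the nut lies flat on it, about 15 mm when it stands on edge, about 24 mm when it lies on others
- nut2: oiled steel M20 hexagon nut, 30 mm across flats, 35 mm over corners, 16 mm thick, 64 g, loose in the bin; origin: centre of one flat face (the lower one at the start), z along the hole
- nut2_mid (a point): the centre of this nut: 8 mm above the bin's floor when the nut lies flat on it, about 15 mm when it stands on edge, about 24 mm when it lies on others
- nut3: oiled steel M20 hexagon nut, 30 mm across flats, 35 mm over corners, 16 mm thick, 64 g, loose in the bin; origin: centre of one flat face (the lower one at the start), z along the hole
- nut3_mid (a point): the centre of this nut: 8 mm above the bin's floor when the nut lies flat on it, about 15 mm when it stands on edge, about 24 mm when it lies on others
- nut4: oiled steel M20 hexagon nut, 30 mm across flats, 35 mm over corners, 16 mm thick, 64 g, loose in the bin; origin: centre of one flat face (the lower one at the start), z along the hole
- nut4_mid (a point): the centre of this nut: 8 mm above the bin's floor when the nut lies flat on it, about 15 mm when it stands on edge, about 24 mm when it lies on others
- nut5: oiled steel M20 hexagon nut, 30 mm across flats, 35 mm over corners, 16 mm thick, 64 g, loose in the bin; origin: centre of one flat face (the lower one at the start), z along the hole; at the start it lies on top of others
- nut5_mid (a point): the centre of this nut: 8 mm above the bin's floor when the nut lies flat on it, about 15 mm when it stands on edge, about 24 mm when it lies on others
- nut6: oiled steel M20 hexagon nut, 30 mm across flats, 35 mm over corners, 16 mm thick, 64 g, loose in the bin; origin: centre of one flat face (the lower one at the start), z along the hole; at the start it lies on top of others
- nut6_mid (a point): the centre of this nut: 8 mm above the bin's floor when the nut lies flat on it, about 15 mm when it stands on edge, about 24 mm when it lies on others
- tape_measure: tape measure, black body 62x66x34 mm, loose bystander
- bolt: M16 bolt standing on its head, 24x28x72 mm, loose bystander
- pliers: pliers lying flat, 51x178x14 mm, loose bystander

How it is judged (in metres and radians):
On the way, in this order (a step that is already met when the one before it is completed fails the run):
1. the tamper is lifted out of its tray by the gripper (height (world z) of tamper above 0.03 m and contact force between the fingers and tamper above 2 N), for 0.2 s.
2. all nuts lie flat in one layer in the bin (centres less than 11 mm above its floor) while the sole rests on them with its buffer squeezed more than 0.5 mm (a press of about 12 N) for 0.5 s (z of each of nut0_mid, nut1_mid, nut2_mid, nut3_mid, nut4_mid, nut5_mid, nut6_mid in the frame of bin_floor below 0.011 m and horizontal distance between each of nut0_mid, nut1_mid, nut2_mid, nut3_mid, nut4_mid, nut5_mid, nut6_mid and bin_floor below 0.068 m and value of joint tamper_foot above 0.0005 m and (contact force between tamper and nut0 above 1 N or contact force between tamper and nut1 above 1 N or contact force between tamper and nut2 above 1 N or contact force between tamper and nut3 above 1 N or contact force between tamper and nut4 above 1 N or contact force between tamper and nut5 above 1 N or contact force between tamper and nut6 above 1 N)), for 0.5 s.
At the end, for the whole second after the job is handed in: All seven nuts lie in the bin in a single layer, their centres less than 11 mm above its floor (flat is 8), and the tamper stands released and still on the floor of its tray (sole within 3 mm of it, upright within 0.06 rad, within 23 mm of the tray's centre) (z of each of nut0_mid, nut1_mid, nut2_mid, nut3_mid, nut4_mid, nut5_mid, nut6_mid in the frame of bin_floor below 0.011 m and horizontal distance between each of nut0_mid, nut1_mid, nut2_mid, nut3_mid, nut4_mid, nut5_mid, nut6_mid and bin_floor below 0.068 m and horizontal distance between tamper and pan below 0.023 m and z of tamper in the frame of pan below 0.007 m and angle between tamper's own z axis and vertical below 0.06 rad and linear speed of tamper below 0.02 m/s and contact force between the fingers and tamper below 0.2 N); the robot touches nothing.
It fails at once if the tamper is pressed down in the bin with more than about 35 N (its buffer squeezed more than 1.4 mm) (value of joint tamper_foot above 0.0014 m and horizontal distance between tamper and bin below 0.08 m).
It fails at once if the tamper pushes any one nut, or the bin, with more than 35 N (contact force between tamper and bin above 35 N or contact force between tamper and nut0 above 35 N or contact force between tamper and nut1 above 35 N or contact force between tamper and nut2 above 35 N or contact force between tamper and nut3 above 35 N or contact force between tamper and nut4 above 35 N or contact force between tamper and nut5 above 35 N or contact force between tamper and nut6 above 35 N).
It fails at once if the fingers touch a nut (contact force between the fingers and nut0 above 0.5 N or contact force between the fingers and nut1 above 0.5 N or contact force between the fingers and nut2 above 0.5 N or contact force between the fingers and nut3 above 0.5 N or contact force between the fingers and nut4 above 0.5 N or contact force between the fingers and nut5 above 0.5 N or contact force between the fingers and nut6 above 0.5 N).
It fails at once if a nut leaves the bin (horizontal distance between any of nut0_mid, nut1_mid, nut2_mid, nut3_mid, nut4_mid, nut5_mid, nut6_mid and bin_floor above 0.09 m).
It fails at once if a bystander (tape measure, bolt or pliers) is moved more than 20 mm (distance of any of tape_measure, bolt, pliers from where it was at the start of the episode above 0.02 m).
It also fails if it takes over 72 s, if anything falls off the work surface, if the arm or the gripper's body presses on something with over 40 N, if the wrist force passes 120 N, or if a joint passes its speed limit or range.

## Working session

There is one attempt and no reset: what is moved stays moved. The work goes in short steps, Python scripts to look and compute and a tool call to move; the robot and the scene stay as the last step left them, time stands still between calls to the robot, and variables do not carry over. Pictures are saved under pics/ and viewed, at most 10 in all, crops included, and the job is handed in when it is done.

Besides the shell and the picture viewer there is one more tool, called by a JSON object that holds its "method" and its "body". arm_command: Moves the arm, as the interface text tells. Its arguments: {"type":"object","properties":{"plan":{"type":"array","items":{"type":"object","properties":{"twist":{"type":"array","items":{"type":"number"}},"xyz":{"type":"array","items":{"type":"number"}},"gripper":{"type":"number"}}}},"force":{"type":"number"}},"required":["plan"]}

```bash
mkdir -p pics; cat > h.py <<'E'
import numpy as np, cv2
from bench import sensors, eyes, job, models, manip
def cam(p):
    f=p["color"].shape[0]/2/np.tan(np.radians(p["vertical_fov"])/2)
    return f,p["cx"],p["cy"],np.linalg.inv(np.array(p["view"]))
def cloud(p):
    f,cx,cy,T=cam(p); d=p["depth"]; v,u=np.indices(d.shape)
    P=np.stack([(u-cx)/f*d,(v-cy)/f*d,d],-1)@T[:3,:3].T+T[:3,3]
    P[d<=0]=np.nan; return P
def ray(p,uv,z):
    f,cx,cy,T=cam(p); r=T[:3,:3]@np.array([(uv[0]-cx)/f,(uv[1]-cy)/f,1]); o=T[:3,3]
    return o+r*(z-o[2])/r[2]
def save(p,n,crop=None,s=1):
    c=p["color"][:,:,::-1]
    if crop: c=c[crop[1]:crop[3],crop[0]:crop[2]]
    cv2.imwrite("pics/"+n,cv2.resize(c,None,fx=s,fy=s))
E
python3 - <<'E'
from h import *
s=sensors.observe(); print({k:np.round(v,3) for k,v in s.items()}); print(manip.hold_point_z)
ims=[]
for n in("top","scene"):
    p=eyes.get_image(n); save(p,n+"0.png"); P=cloud(p); print(n,cam(p)[0],np.round(cam(p)[3],2).tolist())
    for k in("tamper","tamper_grip","pan","bin_floor","bin","nut5","bolt","tape_measure","pliers"):
        for m in (models.landmark_of,):
            for r in m(k,p)[:7 if k=="nut5" else 1]:
                u,v=np.round(r["uv"]).astype(int); print(k,r["score"],u,v,np.round(P[v,u]))
E
```

```text
{'time_s': np.float64(0.0), 'joint_positions': array([ 1.316,  0.333, -0.065,  1.461,  0.022,  1.35 , -0.089]), 'qd': array([-0.001,  0.   ,  0.001,  0.002,  0.002, -0.002, -0.001]), 'joint_torque': array([-1.0000e-03, -6.2324e+01,  2.4000e-02, -3.8991e+01, -6.1000e-02,
        3.9000e-02,  0.0000e+00]), 'position': array([ 143.466, -607.9  ,  221.748]), 'orientation': array([-0.001,  0.993,  0.116, -0.   ]), 'force': array([0.729, 0.233, 0.014]), 'wrist_torque': array([-0.027,  0.009, -0.034]), 'grasp_force': np.float64(0.0), 'grip_width': np.float64(87.078)}
18.700000000000003
top 543.5553712617206 [[-0.01, -0.98, 0.21, 381.37], [-1.0, 0.0, -0.01, 121.8], [0.0, -0.21, -0.98, 1063.2], [0.0, 0.0, 0.0, 1.0]]
tamper 0.71 198 272 [491. 285.   3.]
tamper_grip 0.56 399 229 [549. -82. 138.]
bin_floor 0.77 200 272 [491. 280.   4.]
bin 0.58 201 274 [487. 278.   6.]
nut5 0.71 200 267 [499. 278.  20.]
nut5 0.69 199 283 [470. 282.   2.]
nut5 0.62 186 253 [528. 309.   2.]
nut5 0.62 183 294 [448. 312.   3.]
nut5 0.57 188 281 [473. 303.   5.]
nut5 0.46 187 262 [510. 306.   5.]
bolt 0.58 286 279 [nan nan nan]
tape_measure 0.62 284 236 [556. 117.  35.]
pliers 0.76 363 182 [673. -45.  -4.]
scene 439.3616220917716 [[-0.77, -0.27, 0.58, 56.43], [-0.64, 0.32, -0.7, 719.43], [0.0, -0.91, -0.41, 440.59], [0.0, 0.0, 0.0, 1.0]]
tamper 0.87 333 210 [538. -62.  14.]
tamper_grip 0.88 337 168 [541. -74. 112.]
pan 0.59 333 209 [538. -63.  16.]
bin_floor 0.66 246 290 [457. 311.  34.]
bin 0.63 246 290 [457. 311.  34.]
nut5 0.66 246 295 [457. 311.  25.]
nut5 0.62 213 292 [498. 343.  29.]
nut5 0.56 252 295 [453. 302.  22.]
nut5 0.55 228 297 [468. 340.  32.]
nut5 0.52 226 282 [499. 313.  32.]
nut5 0.45 246 308 [429. 340.  31.]
nut5 0.4 235 288 [476. 317.  33.]
bolt 0.52 310 257 [469. 122.   2.]
tape_measure 0.73 245 303 [461. 310.   7.]
pliers 0.57 278 202 [682. -40.   0.]
```

View pics/top0.png

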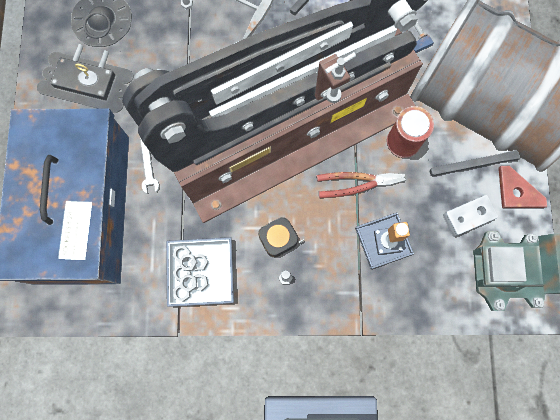

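```bash
python3 - <<'E'
from h import *
p=eyes.get_image("top"); P=cloud(p)
X,Y,Z=P[...,0],P[...,1],P[...,2]
def rect(m,n):
    q=P[m][:,:2].astype(np.float32); r=cv2.minAreaRect(q); print(n,len(q),np.round(q.mean(0),1),[np.round(a,1) for a in r],"z",np.round(np.nanmedian(Z[m]),1))
near=lambda x,y,d:(abs(X-x)<d)&(abs(Y-y)<d)
rect(near(549,-75,60)&(Z>115),"griptop")
rect(near(549,-75,70)&(Z>9)&(Z<25),"pan")
rect(near(491,280,90)&(Z>27),"bin+")
c=cv2.resize(p["color"][220:330,150:250,::-1],None,fx=5,fy=5,interpolation=cv2.INTER_CUBIC); cv2.imwrite("pics/bin0.png",c)
E
```

```text
griptop 260 [548.1 -84.7] [array([549.6, -86.7]), array([26.1, 27.2]), np.float64(8.3)] z 135.1
pan 694 [546.  -77.7] [array([550.6, -79.6]), array([88.1, 89.3]), np.float64(19.0)] z 15.6
bin+ 1232 [488.6 283.9] [array([489.5, 277.9]), array([125.5, 125.9]), np.float64(3.0)] z 32.6
```

View pics/bin0.png

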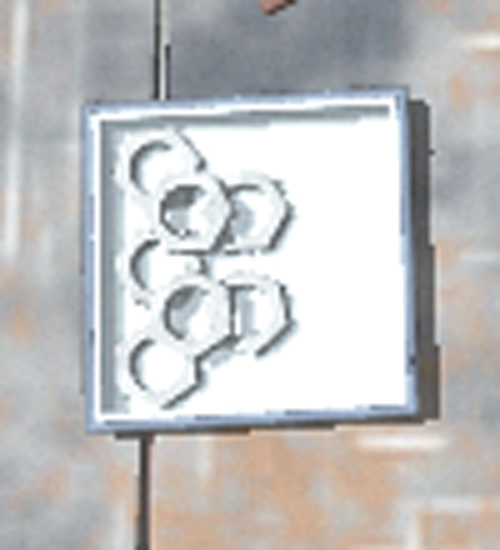

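The top view shows the bin at about (200,272) and the tamper in its pan at about (390,240). In the crop, three nuts lie along the left (+y) wall and two in a second column. The two top nuts are at crop (195,215) and (197,318), and the right (−y) side is empty.

```bash
cat >> h.py <<'E'
from scipy.spatial.transform import Rotation as Ro
def pose():
    s=sensors.observe(); q=np.array(s["orientation"]); R=Ro.from_quat(q[[1,2,3,0]]).as_matrix()
    return s,np.array(s["position"]),R
def go(x,y,z,yaw=None):
    """shift in tool axes to world target, and yaw turn (tool z) so that tool x points at yaw deg (mod 180)"""
    s,p,R=pose(); d=R.T@(np.array([x,y,z])-p)
    y0=np.degrees(np.arctan2(R[1,0],R[0,0])); tilt=np.degrees(np.arccos(-R[2,2]))
    t=None if yaw is None else -((yaw-y0+90)%180-90)
    print("t",round(s["time_s"],2),"pos",p.round(1),"yaw",round(y0,2),"tilt",round(tilt,2),"F",np.round(s["force"],1),"shift",d.round(1),"turn z",t)
E
python3 - <<'E'
from h import *
go(500,-80,240,13)
p=eyes.get_image("top"); P=cloud(p); q=P[~np.isnan(P[...,0])]
a=np.array([143,-608]);b=np.array([549,-80]);d=(b-a)/np.linalg.norm(b-a);n=np.array([-d[1],d[0]])
t=(q[:,:2]-a)@d; w=(q[:,:2]-a)@n
for i in range(0,760,60):
    print(i,[round(float(np.nanmax(np.where((abs(t-i)<30)&(abs(w-k)<60),q[:,2],-999))))for k in(-120,0,120)],end=' ')
E
```

```text
t 1.05 pos [ 143.6 -608.3  222.6] yaw 13.28 tilt 0.0 F [-0.   0.2  0.3] shift [ 468.2 -432.3  -17.5] turn z 0.2849543309392004
0 [-834, -833, -835] 60 [-831, -835, -830] 120 [-836, -838, -835] 180 [-836, -835, -831] 240 [-835, -834, -832] 300 [5, 6, -832] 360 [136, 6, -833] 420 [140, 118, -832] 480 [129, 122, 6] 540 [120, 102, 6] 600 [33, 19, 6] 660 [19, 141, 6] 720 [105, 22, 5]
```

View pics/scene0.png

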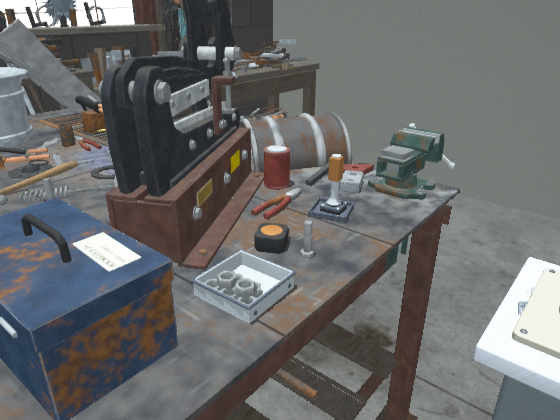

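The scene view shows the tamper upright in its tray at about (335,180), the bin at (245,285), the vise behind to the right and the blue toolbox to the left of the bin. The path at z = 240 is clear.

{"method": "arm_command", "body": {"plan": [{"xyz":[43,-34.7,-4],"gripper":1},{"xyz":[43,-34.7,-4],"gripper":1},{"xyz":[43,-34.7,-4],"gripper":1},{"xyz":[43,-34.7,-4],"gripper":1},{"xyz":[43,-34.7,-4],"gripper":1},{"xyz":[43,-34.7,-4],"gripper":1},{"xyz":[43,-34.7,-4],"gripper":1},{"xyz":[43,-34.7,0],"gripper":1}]}}

```text
schema error: expected keys twist, xyz, gripper
```

{"method": "arm_command", "body": {"plan": [{"xyz":[43,-34.7,0],"gripper":1},{"xyz":[43,-34.7,0],"gripper":1},{"xyz":[43,-34.7,0],"gripper":1},{"xyz":[43,-34.7,0],"gripper":1},{"xyz":[0,0,0],"gripper":1},{"xyz":[0,0,0],"gripper":1}]}}

```text
schema error: expected keys twist, xyz, gripper
```

```bash
python3 - <<'E'
from h import *
go(549,-84,87)
p=eyes.get_image("wrist"); P=cloud(p); X,Y,Z=[P[...,i] for i in range(3)]
save(p,"w1.png"); print(np.round(cam(p)[3],2).tolist())
for lo,hi,n in((115,150,"grip"),(12,26,"footpan")):
    m=(abs(X-549)<70)&(abs(Y+84)<70)&(Z>lo)&(Z<hi); q=P[m][:,:2].astype(np.float32)
    if len(q)>20: r=cv2.minAreaRect(q);print(n,len(q),q.mean(0),r,np.nanmedian(Z[m]))
for r in models.landmark_of("tamper_grip",p)[:2]: print(r, ray(p,r["uv"],106))
E
```

```text
t 1.1 pos [ 143.6 -608.3  222.6] yaw 13.28 tilt 0.0 F [-0.2 -0.3  0. ] shift [ 515.  -417.1  135.5] turn z None
[[0.23, -0.93, -0.29, 222.83], [-0.97, -0.22, -0.07, -589.96], [-0.0, 0.29, -0.96, 384.93], [0.0, 0.0, 0.0, 1.0]]
```

View pics/w1.png

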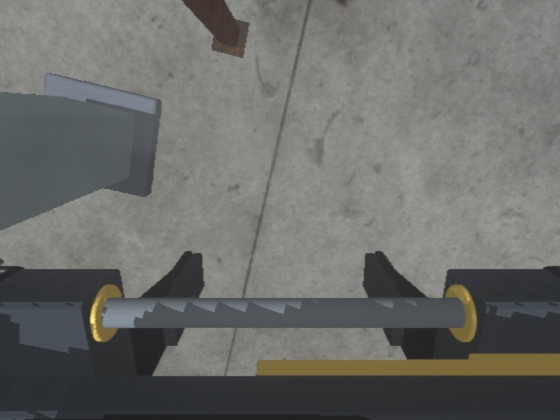

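The wrist view shows only the floor and the fingers, because the moves were refused: every row needs a twist. I'll repeat them with the twist key.

{"method": "arm_command", "body": {"plan": [{"twist":[0,0,0],"xyz":[43,-34.7,-4],"gripper":1},{"twist":[0,0,0],"xyz":[43,-34.7,-4],"gripper":1},{"twist":[0,0,0],"xyz":[43,-34.7,-4],"gripper":1},{"twist":[0,0,0],"xyz":[43,-34.7,-4],"gripper":1},{"twist":[0,0,0],"xyz":[43,-34.7,-4],"gripper":1},{"twist":[0,0,0],"xyz":[43,-34.7,-4],"gripper":1},{"twist":[0,0,0],"xyz":[43,-34.7,-4],"gripper":1},{"twist":[0,0,0],"xyz":[43,-34.7,0],"gripper":1}]}}

```text
time_s: 2.2
position: [415.6, -257.7, 251.2]
orientation: [0.001, 0.993, 0.116, 0.0]
force: [0.2, -0.6, 0.3]
grip_width: 86.9
grasp_force: 0.0
```

{"method": "arm_command", "body": {"plan": [{"twist":[0,0,0],"xyz":[43,-34.7,0],"gripper":1},{"twist":[0,0,0],"xyz":[43,-34.7,0],"gripper":1},{"twist":[0,0,0],"xyz":[20,-15,0],"gripper":1},{"twist":[0,0,0],"xyz":[0,0,0],"gripper":1}]}}

```text
time_s: 2.7
position: [499.3, -150.5, 250.6]
orientation: [-0.0, 0.993, 0.118, 0.0]
force: [-0.3, -0.9, -1.2]
grip_width: 86.8
grasp_force: 0.0
```

```bash
python3 - <<'E'
from h import *
go(549,-84,87)
p=eyes.get_image("wrist"); P=cloud(p); X,Y,Z=[P[...,i] for i in range(3)]
save(p,"w2.png")
for lo,hi,n in((115,150,"grip"),(11,19,"footpan")):
    m=(abs(X-549)<70)&(abs(Y+84)<70)&(Z>lo)&(Z<hi); q=P[m][:,:2].astype(np.float32)
    if len(q)>20: r=cv2.minAreaRect(q);print(n,len(q),q.mean(0),r,np.nanmedian(Z[m]))
for r in models.landmark_of("tamper_grip",p)[:2]: print(r, ray(p,r["uv"],106))
E
```

```text
t 2.7 pos [ 499.3 -150.5  250.6] yaw 13.5 tilt 0.04 F [-0.3 -0.9 -1.2] shift [ 63.8 -53.  163.6] turn z None
grip 1073 [552.41656 -88.57393] ((551.6119384765625, -87.23150634765625), (25.98543357849121, 26.32269287109375), 8.316699028015137) 136.2634682159471
footpan 1648 [556.11273 -84.21202] ((552.5884399414062, -79.84584045410156), (88.14775085449219, 88.09906768798828), 19.147138595581055) 14.598094141715762
{'uv': [226.9, 128.8], 'score': 0.62} [553.28161852 -85.54513928 106.        ]
```

View pics/w2.png

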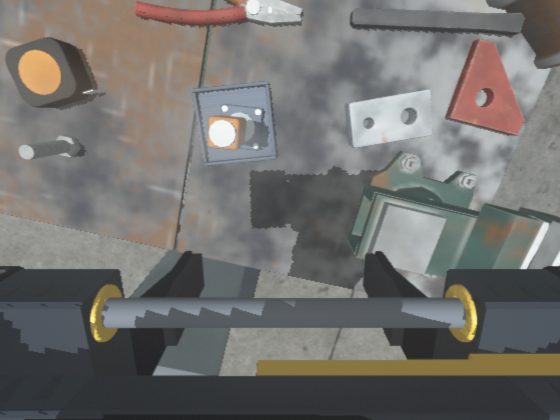

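The wrist view shows the grip top at about (222,131) in the pan (pan centre about (235,122)), with free space around it. Grip centre is (551,−87) with yaw 8.3°; the pan is at (552,−80).

{"method": "arm_command", "body": {"plan": [{"twist":[0,0,0],"xyz":[32.5,-24.8,20],"gripper":1},{"twist":[0,0,0],"xyz":[32.5,-24.8,20],"gripper":1},{"twist":[0,0,5.2],"xyz":[0,0,0],"gripper":1},{"twist":[0,0,0],"xyz":[0,0,40],"gripper":1},{"twist":[0,0,0],"xyz":[0,0,43],"gripper":1},{"twist":[0,0,0],"xyz":[0,0,40],"gripper":1},{"twist":[0,0,0],"xyz":[0,0,0],"gripper":1}]}}

```text
time_s: 3.68
position: [547.7, -90.8, 85.2]
orientation: [-0.0, 0.998, 0.07, -0.003]
force: [-1.0, -0.3, 1.1]
grip_width: 87.1
grasp_force: 0.0
```

```bash
python3 - <<'E'
from h import *
go(551,-87,88,8.3)
E
```

```text
t 3.67 pos [547.7 -90.8  85.2] yaw 7.98 tilt 0.31 F [-1.  -0.3  1.1] shift [ 3.7 -3.3 -2.9] turn z -0.3233717917159993
```

{"method": "arm_command", "body": {"plan": [{"twist":[0,0,0],"xyz":[3.7,-3.3,-2.9],"gripper":1},{"twist":[0,0,0],"xyz":[0,0,0],"gripper":-1},{"twist":[0,0,0],"xyz":[0,0,0],"gripper":-1},{"twist":[0,0,0],"xyz":[0,0,0],"gripper":-1},{"twist":[0,0,0],"xyz":[0,0,0],"gripper":-1},{"twist":[0,0,0],"xyz":[0,0,0],"gripper":-1}], "force": 55}}

```text
time_s: 4.42
position: [553.4, -85.7, 90.4]
orientation: [0.0, 0.998, 0.07, -0.0]
force: [1.1, 0.3, -0.1]
grip_width: 45.2
grasp_force: 0.0
```

```bash
python3 - <<'E'
from h import *
go(551,-87,88,8.3)
E
```

```text
t 4.42 pos [553.4 -85.7  90.4] yaw 8.08 tilt 0.01 F [ 1.1  0.3 -0.1] shift [-2.6  1.   2.4] turn z -0.2214037851662738
```

{"method": "arm_command", "body": {"plan": [{"twist":[0,0,0],"xyz":[0,0,0],"gripper":-1},{"twist":[0,0,0],"xyz":[0,0,0],"gripper":-1},{"twist":[0,0,0],"xyz":[0,0,0],"gripper":-1},{"twist":[0,0,0],"xyz":[0,0,0],"gripper":-1},{"twist":[0,0,0],"xyz":[0,0,0],"gripper":-1}], "force": 55}}

```text
time_s: 5.05
position: [553.5, -85.7, 90.4]
orientation: [0.0, 0.998, 0.07, 0.0]
force: [0.1, -0.9, -0.9]
grip_width: 25.5
grasp_force: 54.9
```

```bash
python3 - <<'E'
from h import *
go(553,-86,170,8.3); print(sensors.observe()["grasp_force"])
E
```

```text
t 5.05 pos [553.5 -85.7  90.4] yaw 8.08 tilt 0.01 F [ 0.1 -0.9 -0.9] shift [ -0.5   0.3 -79.6] turn z -0.22157994119854152
54.91854356601834
```

{"method": "arm_command", "body": {"plan": [{"twist":[0,0,0],"xyz":[0,0,-20],"gripper":-1},{"twist":[0,0,0],"xyz":[0,0,-40],"gripper":-1},{"twist":[0,0,0],"xyz":[0,0,-40],"gripper":-1},{"twist":[0,0,0],"xyz":[0,0,0],"gripper":-1},{"twist":[0,0,0],"xyz":[-1.3,-50,0],"gripper":-1},{"twist":[0,0,0],"xyz":[-1.3,-50,0],"gripper":-1},{"twist":[0,0,0],"xyz":[-1.3,-50,0],"gripper":-1},{"twist":[0,0,0],"xyz":[-1.3,-50,0],"gripper":-1}]}}

```text
time_s: 6.05
position: [519.1, 113.0, 189.9]
orientation: [0.0, 0.998, 0.07, -0.001]
force: [1.2, 0.2, -3.9]
grip_width: 25.5
grasp_force: 54.9
```

```bash
python3 - <<'E'
from h import *
p=eyes.get_image("top")
for n,z,L in(("top",36,[(195,215),(197,318)]),("base",20,[(165,168),(160,262),(165,370),(255,212),(255,315)]),("rim",32,[(85,103),(410,90),(415,418),(88,432)])):
    w=np.array([ray(p,(a/5+150,b/5+220),z)[:2] for a,b in L]); print(n,w.round(1).tolist(),w.mean(0).round(1))
E
```

```text
top [[504.5, 297.0], [465.7, 295.0]] [485.1 296. ]
base [[524.7, 311.8], [488.4, 312.5], [447.4, 309.3], [507.5, 276.7], [468.0, 275.6]] [487.2 297.2]
rim [[548.3, 341.1], [552.7, 216.6], [428.3, 213.0], [423.8, 335.1]] [488.3 276.5]
```

```bash
python3 - <<'E'
from h import *
p=eyes.get_image("top"); P=cloud(p)
p2=eyes.get_image("scene"); q=np.vstack([P.reshape(-1,3),cloud(p2).reshape(-1,3)]); q=q[~np.isnan(q[:,0])]
for x in range(380,720,40): print(x,[(y,round(float(max(q[(abs(q[:,0]-x)<20)&(abs(q[:,1]-y)<15)][:,2],default=-1)))) for y in range(345,480,30)])
go(513.5,304,150,3)
E
```

```text
380 [(345, 7), (375, 5), (405, 6), (435, 4), (465, 5)]
420 [(345, 37), (375, 5), (405, 5), (435, 4), (465, 5)]
460 [(345, 36), (375, 4), (405, 4), (435, 149), (465, 149)]
500 [(345, 37), (375, 5), (405, 5), (435, 150), (465, 150)]
540 [(345, 36), (375, 7), (405, 4), (435, 150), (465, 150)]
580 [(345, 4), (375, 5), (405, 5), (435, 149), (465, 151)]
620 [(345, 5), (375, 6), (405, 5), (435, 149), (465, 149)]
660 [(345, 322), (375, 12), (405, 12), (435, 150), (465, 149)]
700 [(345, 349), (375, 304), (405, 11), (435, 150), (465, 149)]
t 6.2 pos [518.8 114.9 190. ] yaw 8.41 tilt 0.08 F [ 0.5 -0.6 -3.3] shift [  22.5 -187.8   40.2] turn z 5.414257982742015
```

{"method": "arm_command", "body": {"plan": [{"twist":[0,0,5.4],"xyz":[0,0,0],"gripper":-1},{"twist":[0,0,0],"xyz":[1.2,-47.3,5],"gripper":-1},{"twist":[0,0,0],"xyz":[1.2,-47.3,5],"gripper":-1},{"twist":[0,0,0],"xyz":[1.2,-47.3,10],"gripper":-1},{"twist":[0,0,0],"xyz":[1.2,-47.3,20],"gripper":-1},{"twist":[0,0,0],"xyz":[0,0,10],"gripper":-1},{"twist":[0,0,0],"xyz":[0,0,0],"gripper":-1},{"twist":[0,0,0],"xyz":[0,0,0],"gripper":-1}]}}

```text
time_s: 7.2
position: [517.1, 299.1, 140.7]
orientation: [0.0, 1.0, 0.022, 0.0]
force: [0.8, -0.1, -3.4]
grip_width: 25.7
grasp_force: 55.0
```

```bash
python3 - <<'E'
from h import *
go(513.5,304,126,3)
p=eyes.get_image("wrist"); save(p,"w3.png")
E
```

```text
t 7.2 pos [517.1 299.1 140.7] yaw 2.54 tilt 0.06 F [ 0.8 -0.1 -3.4] shift [-3.4 -5.  14.7] turn z -0.45927996969044216
```

View pics/w3.png

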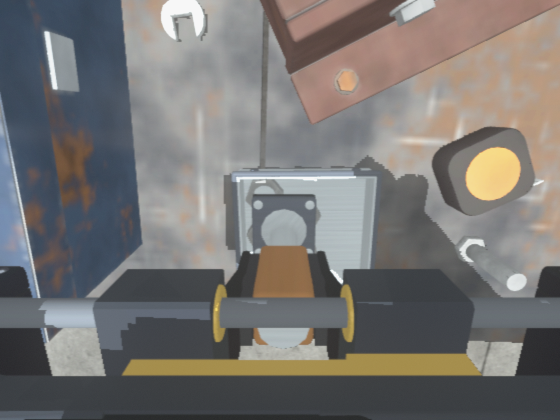

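The wrist view shows the foot over the upper-left part of the bin, square to the walls, with a nut showing behind it at (268,187). I'll go down in small steps.

{"method": "arm_command", "body": {"plan": [{"twist":[0,0,0],"xyz":[-1.5,-2.5,6],"gripper":-1},{"twist":[0,0,0],"xyz":[-1.5,-2.5,6],"gripper":-1},{"twist":[0,0,0],"xyz":[0,0,1],"gripper":-1},{"twist":[0,0,0],"xyz":[0,0,1],"gripper":-1},{"twist":[0,0,0],"xyz":[0,0,1],"gripper":-1},{"twist":[0,0,0],"xyz":[0,0,0],"gripper":-1}]}}

```text
time_s: 8.0
position: [513.0, 305.7, 125.4]
orientation: [0.0, 1.0, 0.023, 0.0]
force: [0.1, -0.2, -3.2]
grip_width: 26.1
grasp_force: 55.0
```

{"method": "arm_command", "body": {"plan": [{"twist":[0,0,0],"xyz":[0,0,1],"gripper":-1},{"twist":[0,0,0],"xyz":[0,0,1],"gripper":-1},{"twist":[0,0,0],"xyz":[0,0,0],"gripper":-1}]}}

```text
time_s: 8.38
position: [512.9, 305.7, 123.3]
orientation: [0.0, 1.0, 0.023, -0.0]
force: [0.2, 0.4, -3.3]
grip_width: 26.2
grasp_force: 55.0
```

{"method": "arm_command", "body": {"plan": [{"twist":[0,0,0],"xyz":[0,0,0.7],"gripper":-1},{"twist":[0,0,0],"xyz":[0,0,0.5],"gripper":-1},{"twist":[0,0,0],"xyz":[0,0,0],"gripper":-1}]}}

```text
time_s: 8.75
position: [513.0, 305.8, 122.5]
orientation: [0.0, 1.0, 0.023, 0.0]
force: [-0.1, -0.5, -0.3]
grip_width: 25.8
grasp_force: 54.9
```

{"method": "arm_command", "body": {"plan": [{"twist":[0,0,0],"xyz":[0,0,0.5],"gripper":-1},{"twist":[0,0,0],"xyz":[0,0,0],"gripper":-1}]}}

```text
time_s: 9.0
position: [513.1, 305.9, 122.2]
orientation: [-0.0, 1.0, 0.023, 0.0]
force: [-1.5, -1.2, 4.2]
grip_width: 25.6
grasp_force: 54.9
```

{"method": "arm_command", "body": {"plan": [{"twist":[0,0,0],"xyz":[0,0,0.5],"gripper":-1},{"twist":[0,0,0],"xyz":[0,0,0],"gripper":-1}]}}

```text
time_s: 9.25
position: [513.3, 306.0, 122.1]
orientation: [-0.0, 1.0, 0.023, 0.001]
force: [-0.9, -0.7, 6.9]
grip_width: 25.8
grasp_force: 54.9
```

{"method": "arm_command", "body": {"plan": [{"twist":[0,0,0],"xyz":[0,3,0],"gripper":-1},{"twist":[0,0,0],"xyz":[0,3,0],"gripper":-1},{"twist":[0,0,0],"xyz":[0,3,0],"gripper":-1},{"twist":[0,0,0],"xyz":[0,3,0],"gripper":-1}]}}

```text
time_s: 9.75
position: [514.0, 294.9, 122.2]
orientation: [-0.001, 1.0, 0.024, 0.001]
force: [-0.3, 1.4, 4.0]
grip_width: 25.7
grasp_force: 55.0
```

{"method": "arm_command", "body": {"plan": [{"twist":[0,0,0],"xyz":[0,3,0],"gripper":-1},{"twist":[0,0,0],"xyz":[0,3,0],"gripper":-1},{"twist":[0,0,0],"xyz":[0,3,0],"gripper":-1},{"twist":[0,0,0],"xyz":[0,3,0],"gripper":-1}]}}

```text
time_s: 10.25
position: [514.6, 282.9, 122.2]
orientation: [-0.001, 1.0, 0.024, 0.001]
force: [-0.9, 1.4, 4.6]
grip_width: 26.0
grasp_force: 55.0
```

{"method": "arm_command", "body": {"plan": [{"twist":[0,0,0],"xyz":[0,3,0],"gripper":-1},{"twist":[0,0,0],"xyz":[0,3,0],"gripper":-1},{"twist":[0,0,0],"xyz":[0,3,0],"gripper":-1},{"twist":[0,0,0],"xyz":[0,3,0],"gripper":-1}]}}

```text
time_s: 10.75
position: [515.2, 270.9, 122.1]
orientation: [-0.001, 1.0, 0.024, 0.001]
force: [0.4, 1.2, 5.0]
grip_width: 25.8
grasp_force: 55.0
```

{"method": "arm_command", "body": {"plan": [{"twist":[0,0,0],"xyz":[0,3,0],"gripper":-1},{"twist":[0,0,0],"xyz":[0,3,0],"gripper":-1},{"twist":[0,0,0],"xyz":[0,3,0],"gripper":-1}]}}

```text
time_s: 11.12
position: [515.6, 261.7, 122.1]
orientation: [-0.001, 1.0, 0.024, 0.001]
force: [-0.2, 1.4, 5.1]
grip_width: 25.6
grasp_force: 55.0
```

{"method": "arm_command", "body": {"plan": [{"twist":[0,0,0],"xyz":[0,3,0],"gripper":-1},{"twist":[0,0,0],"xyz":[0,3,0],"gripper":-1},{"twist":[0,0,0],"xyz":[0,3,0],"gripper":-1}]}}

```text
time_s: 11.5
position: [515.8, 251.7, 121.5]
orientation: [-0.0, 1.0, 0.023, 0.0]
force: [1.1, -0.6, 3.0]
grip_width: 25.9
grasp_force: 54.9
```

```bash
python3 - <<'E'
from h import *
go(514,250,122,2.5)
p=eyes.get_image("wrist"); cv2.imwrite("pics/w4.png",np.hstack([cv2.resize(eyes.get_image("top")["color"][220:330,150:250,::-1],(500,550)),cv2.resize(p["color"][150:330,215:400,::-1],(300,292))[:0].reshape(0,300,3) if 0 else cv2.resize(p["color"][140:340,215:324,::-1],(300,550))]))
E
```

```text
t 11.5 pos [515.8 251.7 121.5] yaw 2.68 tilt 0.04 F [ 1.1 -0.6  3. ] shift [-1.9  1.6 -0.5] turn z 0.1773235976659464
```

View pics/w4.png

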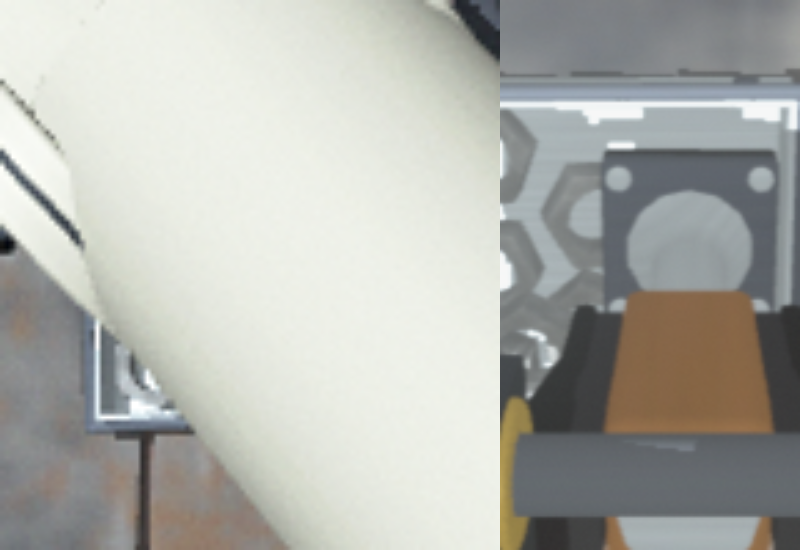

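The wrist part of the picture shows that nut A has left its place: the second-column nut at (580,215) is now uncovered and A is under the sole. Pressing down.

{"method": "arm_command", "body": {"plan": [{"twist":[0,0,0],"xyz":[0,2,0.3],"gripper":-1},{"twist":[0,0,0],"xyz":[0,1,0.5],"gripper":-1},{"twist":[0,0,0],"xyz":[0,0,0],"gripper":-1}]}}

```text
time_s: 11.98
position: [514.9, 248.5, 119.5]
orientation: [0.0, 1.0, 0.023, -0.001]
force: [-0.2, 0.1, -3.2]
grip_width: 25.5
grasp_force: 55.0
```

{"method": "arm_command", "body": {"plan": [{"twist":[0,0,0],"xyz":[0,0,0.6],"gripper":-1},{"twist":[0,0,0],"xyz":[0,0,0.6],"gripper":-1},{"twist":[0,0,0],"xyz":[0,0,0],"gripper":-1}]}}

```text
time_s: 12.35
position: [515.4, 248.8, 119.0]
orientation: [0.0, 1.0, 0.023, -0.0]
force: [1.1, 0.0, -4.4]
grip_width: 25.9
grasp_force: 55.0
```

{"method": "arm_command", "body": {"plan": [{"twist":[0,0,0],"xyz":[0,0,1],"gripper":-1},{"twist":[0,0,0],"xyz":[0,0,1],"gripper":-1},{"twist":[0,0,0],"xyz":[0,0,1],"gripper":-1},{"twist":[0,0,0],"xyz":[0,0,0],"gripper":-1}]}}

```text
time_s: 12.85
position: [515.5, 248.7, 116.1]
orientation: [0.0, 1.0, 0.023, -0.0]
force: [-0.5, -1.1, -2.7]
grip_width: 25.4
grasp_force: 55.0
```

{"method": "arm_command", "body": {"plan": [{"twist":[0,0,0],"xyz":[0,0,0.8],"gripper":-1},{"twist":[0,0,0],"xyz":[0,0,0.8],"gripper":-1},{"twist":[0,0,0],"xyz":[0,0,0],"gripper":-1}]}}

```text
time_s: 13.22
position: [515.6, 248.8, 114.6]
orientation: [0.0, 1.0, 0.023, -0.0]
force: [0.0, -0.2, -3.0]
grip_width: 25.4
grasp_force: 55.0
```

{"method": "arm_command", "body": {"plan": [{"twist":[0,0,0],"xyz":[0,0,0.8],"gripper":-1},{"twist":[0,0,0],"xyz":[0,0,0.8],"gripper":-1},{"twist":[0,0,0],"xyz":[0,0,0],"gripper":-1}]}}

```text
time_s: 13.6
position: [515.6, 248.7, 113.0]
orientation: [0.0, 1.0, 0.023, -0.0]
force: [0.4, -0.7, -2.8]
grip_width: 25.8
grasp_force: 55.0
```

{"method": "arm_command", "body": {"plan": [{"twist":[0,0,0],"xyz":[0,0,1],"gripper":-1},{"twist":[0,0,0],"xyz":[0,0,1],"gripper":-1},{"twist":[0,0,0],"xyz":[0,0,0],"gripper":-1}]}}

```text
time_s: 13.98
position: [515.5, 248.8, 110.9]
orientation: [0.0, 1.0, 0.023, -0.0]
force: [0.3, -1.1, -3.3]
grip_width: 25.5
grasp_force: 55.0
```

{"method": "arm_command", "body": {"plan": [{"twist":[0,0,0],"xyz":[0,0,1],"gripper":-1},{"twist":[0,0,0],"xyz":[0,0,1],"gripper":-1},{"twist":[0,0,0],"xyz":[0,0,0],"gripper":-1}]}}

```text
time_s: 14.35
position: [515.5, 248.7, 108.9]
orientation: [0.0, 1.0, 0.023, -0.0]
force: [-0.2, 0.1, -3.4]
grip_width: 25.9
grasp_force: 55.0
```

{"method": "arm_command", "body": {"plan": [{"twist":[0,0,0],"xyz":[0,0,1],"gripper":-1},{"twist":[0,0,0],"xyz":[0,0,0.5],"gripper":-1},{"twist":[0,0,0],"xyz":[0,0,0],"gripper":-1}]}}

```text
time_s: 14.72
position: [515.6, 248.8, 107.5]
orientation: [0.0, 1.0, 0.023, -0.0]
force: [-0.8, 0.5, -3.0]
grip_width: 25.6
grasp_force: 55.0
```

Nut A is flat. Next I raise the tamper and go to nut B.

{"method": "arm_command", "body": {"plan": [{"twist":[0,0,0],"xyz":[0,0,-15],"gripper":-1},{"twist":[0,0,0],"xyz":[0,0,-13],"gripper":-1},{"twist":[0,0,0],"xyz":[-15,-14,0],"gripper":-1},{"twist":[0,0,0],"xyz":[-17,-20,0],"gripper":-1},{"twist":[0,0,0],"xyz":[-17,-20,0],"gripper":-1},{"twist":[0,0,0],"xyz":[0,0,6],"gripper":-1},{"twist":[0,0,0],"xyz":[0,0,0],"gripper":-1},{"twist":[0,0,0],"xyz":[0,0,0],"gripper":-1}]}}

```text
time_s: 15.72
position: [464.4, 299.9, 129.5]
orientation: [0.0, 1.0, 0.023, -0.0]
force: [-0.7, -0.6, -3.4]
grip_width: 25.7
grasp_force: 55.0
```

```bash
python3 - <<'E'
from h import *
go(464.5,304.5,125,2.5)
E
```

```text
t 15.72 pos [464.4 299.9 129.5] yaw 2.62 tilt 0.02 F [-0.7 -0.6 -3.4] shift [ 0.3 -4.6  4.5] turn z 0.12300945883200143
```

{"method": "arm_command", "body": {"plan": [{"twist":[0,0,0],"xyz":[0,-4,3],"gripper":-1},{"twist":[0,0,0],"xyz":[0,0,2.5],"gripper":-1},{"twist":[0,0,0],"xyz":[0,0,1],"gripper":-1},{"twist":[0,0,0],"xyz":[0,0,0.5],"gripper":-1},{"twist":[0,0,0],"xyz":[0,0,0],"gripper":-1}]}}

```text
time_s: 16.35
position: [464.0, 304.4, 122.6]
orientation: [0.0, 1.0, 0.023, 0.0]
force: [-0.0, 0.2, -2.7]
grip_width: 25.9
grasp_force: 55.0
```

{"method": "arm_command", "body": {"plan": [{"twist":[0,0,0],"xyz":[0,0,0.6],"gripper":-1},{"twist":[0,0,0],"xyz":[0,0,0],"gripper":-1}]}}

```text
time_s: 16.6
position: [464.1, 304.6, 122.3]
orientation: [-0.0, 1.0, 0.023, 0.0]
force: [-0.5, -0.2, 1.4]
grip_width: 25.6
grasp_force: 54.9
```

{"method": "arm_command", "body": {"plan": [{"twist":[0,0,0],"xyz":[0,0,0.7],"gripper":-1},{"twist":[0,0,0],"xyz":[0,3,0],"gripper":-1},{"twist":[0,0,0],"xyz":[0,3,0],"gripper":-1},{"twist":[0,0,0],"xyz":[0,3,0],"gripper":-1},{"twist":[0,0,0],"xyz":[0,3,0],"gripper":-1}]}}

```text
time_s: 17.23
position: [465.1, 293.2, 122.1]
orientation: [-0.001, 1.0, 0.024, 0.001]
force: [0.0, 2.4, 4.9]
grip_width: 25.5
grasp_force: 55.0
```

{"method": "arm_command", "body": {"plan": [{"twist":[0,0,0],"xyz":[0,3,0],"gripper":-1},{"twist":[0,0,0],"xyz":[0,3,0],"gripper":-1},{"twist":[0,0,0],"xyz":[0,3,0],"gripper":-1},{"twist":[0,0,0],"xyz":[0,3,0],"gripper":-1}]}}

```text
time_s: 17.73
position: [465.7, 281.2, 122.1]
orientation: [-0.001, 1.0, 0.023, 0.001]
force: [0.3, 2.0, 4.8]
grip_width: 25.6
grasp_force: 55.0
```

{"method": "arm_command", "body": {"plan": [{"twist":[0,0,0],"xyz":[0,3,0],"gripper":-1},{"twist":[0,0,0],"xyz":[0,3,0],"gripper":-1},{"twist":[0,0,0],"xyz":[0,3,0],"gripper":-1},{"twist":[0,0,0],"xyz":[0,3,0],"gripper":-1}]}}

```text
time_s: 18.23
position: [466.2, 269.2, 122.0]
orientation: [-0.001, 1.0, 0.023, 0.001]
force: [0.4, 1.4, 5.6]
grip_width: 25.9
grasp_force: 55.0
```

{"method": "arm_command", "body": {"plan": [{"twist":[0,0,0],"xyz":[0,3,0],"gripper":-1},{"twist":[0,0,0],"xyz":[0,3,0],"gripper":-1},{"twist":[0,0,0],"xyz":[0,3,0],"gripper":-1},{"twist":[0,0,0],"xyz":[0,3,0],"gripper":-1}]}}

```text
time_s: 18.73
position: [466.9, 256.8, 122.0]
orientation: [-0.0, 1.0, 0.023, 0.001]
force: [-0.1, -0.2, 5.2]
grip_width: 25.5
grasp_force: 55.0
```

{"method": "arm_command", "body": {"plan": [{"twist":[0,0,0],"xyz":[0,3,0],"gripper":-1},{"twist":[0,0,0],"xyz":[0,3,0.3],"gripper":-1},{"twist":[0,0,0],"xyz":[0,2,0.3],"gripper":-1},{"twist":[0,0,0],"xyz":[0,0,0],"gripper":-1}]}}

```text
time_s: 19.23
position: [465.9, 248.0, 119.8]
orientation: [0.0, 1.0, 0.023, -0.001]
force: [-0.0, -0.6, -3.3]
grip_width: 25.4
grasp_force: 55.0
```

{"method": "arm_command", "body": {"plan": [{"twist":[0,0,0],"xyz":[0,0,0.5],"gripper":-1},{"twist":[0,0,0],"xyz":[0,0,0.5],"gripper":-1},{"twist":[0,0,0],"xyz":[0,0,0],"gripper":-1}]}}

```text
time_s: 19.6
position: [466.4, 248.6, 119.5]
orientation: [0.0, 1.0, 0.023, -0.0]
force: [0.6, 0.3, -3.3]
grip_width: 25.7
grasp_force: 55.0
```

Nut B dropped too. I go down with checks.

{"method": "arm_command", "body": {"plan": [{"twist":[0,0,0],"xyz":[0,0,1],"gripper":-1},{"twist":[0,0,0],"xyz":[0,0,1],"gripper":-1},{"twist":[0,0,0],"xyz":[0,0,1],"gripper":-1},{"twist":[0,0,0],"xyz":[0,0,0],"gripper":-1}]}}

```text
time_s: 20.1
position: [466.5, 248.5, 116.5]
orientation: [0.0, 1.0, 0.023, -0.0]
force: [1.0, -0.4, -3.0]
grip_width: 25.8
grasp_force: 55.0
```

{"method": "arm_command", "body": {"plan": [{"twist":[0,0,0],"xyz":[0,0,1],"gripper":-1},{"twist":[0,0,0],"xyz":[0,0,1],"gripper":-1},{"twist":[0,0,0],"xyz":[0,0,0],"gripper":-1}]}}

```text
time_s: 20.48
position: [466.5, 248.4, 114.5]
orientation: [0.0, 1.0, 0.023, -0.0]
force: [0.5, 0.1, -3.8]
grip_width: 25.7
grasp_force: 55.0
```

{"method": "arm_command", "body": {"plan": [{"twist":[0,0,0],"xyz":[0,0,1],"gripper":-1},{"twist":[0,0,0],"xyz":[0,0,1],"gripper":-1},{"twist":[0,0,0],"xyz":[0,0,0],"gripper":-1}]}}

```text
time_s: 20.85
position: [466.5, 248.5, 112.5]
orientation: [0.0, 1.0, 0.023, -0.0]
force: [0.3, -0.5, -3.6]
grip_width: 25.2
grasp_force: 55.0
```

{"method": "arm_command", "body": {"plan": [{"twist":[0,0,0],"xyz":[0,0,1],"gripper":-1},{"twist":[0,0,0],"xyz":[0,0,1],"gripper":-1},{"twist":[0,0,0],"xyz":[0,0,0],"gripper":-1}]}}

```text
time_s: 21.22
position: [466.5, 248.5, 110.5]
orientation: [0.0, 1.0, 0.023, -0.0]
force: [0.1, -0.4, -3.4]
grip_width: 25.7
grasp_force: 55.0
```

{"method": "arm_command", "body": {"plan": [{"twist":[0,0,0],"xyz":[0,0,1],"gripper":-1},{"twist":[0,0,0],"xyz":[0,0,1],"gripper":-1},{"twist":[0,0,0],"xyz":[0,0,0],"gripper":-1}]}}

```text
time_s: 21.6
position: [466.5, 248.5, 108.5]
orientation: [0.0, 1.0, 0.023, -0.0]
force: [0.2, -0.4, -3.5]
grip_width: 26.1
grasp_force: 55.0
```

```bash
python3 - <<'E'
from h import *
p=eyes.get_image("wrist"); P=cloud(p)
c,s=np.cos(np.radians(2.7)),np.sin(np.radians(2.7))
dx,dy=P[...,0]-489,P[...,1]-277; bx=c*dx+s*dy; by=-s*dx+c*dy; Z=P[...,2]
for cx,cy,n in((0,0,"all"),):
    m=(abs(bx)<50)&(abs(by)<50)&(Z<45)&(Z>-5)
    print(np.histogram(Z[m],bins=range(0,46,3)))
m&=(Z>24); print(np.c_[bx[m],by[m],Z[m]][::max(1,m.sum()//12)].round())
cv2.imwrite("pics/w5.png",cv2.resize(p["color"][150:300,215:400,::-1],None,fx=3.5,fy=3.5))
E
```

```text
(array([ 228, 6621,  348,  327,  344,  368, 3746,  419,   75,   39,   57,
        650, 1047,  133,  294]), array([ 0,  3,  6,  9, 12, 15, 18, 21, 24, 27, 30, 33, 36, 39, 42, 45]))
[[ -2.  -5.  25.]
 [ -2. -24.  34.]
 [ -4. -29.  36.]
 [ -6. -33.  35.]
 [ -8. -39.  37.]
 [-10. -43.  36.]
 [-13. -48.  36.]
 [-16. -10.  35.]
 [-19. -45.  35.]
 [-22. -13.  43.]
 [-31. -46.  36.]
 [-38.  -8.  36.]
 [-44. -48.  38.]]
```

View pics/w5.png

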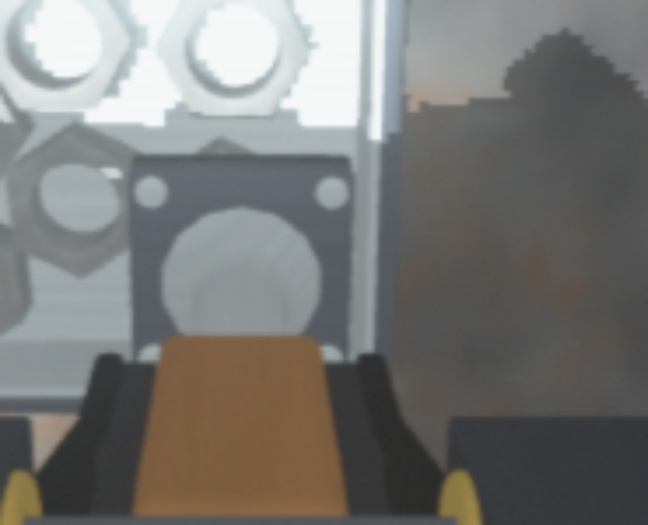

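In the crop, nut A lies flat at (237,45), the second-column nut is at (76,200), and B's tip shows behind the foot at (220,148). The only heights above 24 mm are the foot itself, so I do the firm press here.

{"method": "arm_command", "body": {"plan": [{"twist":[0,0,0],"xyz":[0,0,1],"gripper":-1},{"twist":[0,0,0],"xyz":[0,0,0.8],"gripper":-1},{"twist":[0,0,0],"xyz":[0,0,0.4],"gripper":-1},{"twist":[0,0,0],"xyz":[0,0,0],"gripper":-1}]}}

```text
time_s: 22.15
position: [466.6, 248.5, 106.5]
orientation: [0.0, 1.0, 0.023, 0.0]
force: [0.2, -0.7, -3.2]
grip_width: 25.3
grasp_force: 55.0
```

{"method": "arm_command", "body": {"plan": [{"twist":[0,0,0],"xyz":[0,0,0.5],"gripper":-1},{"twist":[0,0,0],"xyz":[0,0,0],"gripper":-1}]}}

```text
time_s: 22.4
position: [466.8, 248.6, 106.3]
orientation: [-0.0, 1.0, 0.023, 0.0]
force: [-1.3, -0.7, 1.4]
grip_width: 25.7
grasp_force: 54.9
```

{"method": "arm_command", "body": {"plan": [{"twist":[0,0,0],"xyz":[0,0,0.5],"gripper":-1},{"twist":[0,0,0],"xyz":[0,0,0],"gripper":-1}]}}

```text
time_s: 22.65
position: [466.9, 248.8, 106.1]
orientation: [-0.0, 1.0, 0.023, 0.0]
force: [-0.8, -1.5, 6.1]
grip_width: 25.9
grasp_force: 54.9
```

{"method": "arm_command", "body": {"plan": [{"twist":[0,0,0],"xyz":[0,0,0.5],"gripper":-1},{"twist":[0,0,0],"xyz":[0,0,0.5],"gripper":-1},{"twist":[0,0,0],"xyz":[0,0,0],"gripper":-1}]}}

```text
time_s: 23.02
position: [467.3, 249.0, 105.8]
orientation: [-0.0, 1.0, 0.023, 0.001]
force: [-2.5, -2.0, 11.8]
grip_width: 25.5
grasp_force: 54.9
```

{"method": "arm_command", "body": {"plan": [{"twist":[0,0,0],"xyz":[0,0,0.2],"gripper":-1},{"twist":[0,0,0],"xyz":[0,0,0],"gripper":-1},{"twist":[0,0,0],"xyz":[0,0,0],"gripper":-1},{"twist":[0,0,0],"xyz":[0,0,0],"gripper":-1},{"twist":[0,0,0],"xyz":[0,0,0],"gripper":-1},{"twist":[0,0,0],"xyz":[0,0,0],"gripper":-1},{"twist":[0,0,0],"xyz":[0,0,0],"gripper":-1},{"twist":[0,0,0],"xyz":[0,0,0],"gripper":-1}]}}

```text
time_s: 24.02
position: [467.3, 249.0, 105.8]
orientation: [-0.0, 1.0, 0.023, 0.001]
force: [-2.7, -1.8, 14.4]
grip_width: 25.4
grasp_force: 54.9
```

```bash
python3 - <<'E'
from h import *
go(466,249,190,2.5)
E
```

```text
t 24.02 pos [467.3 249.  105.8] yaw 2.68 tilt 0.12 F [-2.7 -1.8 14.4] shift [ -1.1  -0.1 -84.2] turn z 0.1800553966608618
```

{"method": "arm_command", "body": {"plan": [{"twist":[0,0,0],"xyz":[0,0,0.3],"gripper":-1},{"twist":[0,0,0],"xyz":[0,0,0],"gripper":-1},{"twist":[0,0,0],"xyz":[0,0,0],"gripper":-1},{"twist":[0,0,0],"xyz":[0,0,0],"gripper":-1},{"twist":[0,0,0],"xyz":[0,0,0],"gripper":-1},{"twist":[0,0,0],"xyz":[0,0,0],"gripper":-1},{"twist":[0,0,0],"xyz":[0,0,0],"gripper":-1},{"twist":[0,0,0],"xyz":[0,0,0],"gripper":-1}]}}

```text
time_s: 25.02
position: [467.5, 249.1, 105.7]
orientation: [-0.0, 1.0, 0.023, 0.001]
force: [-3.1, -2.0, 15.4]
grip_width: 25.7
grasp_force: 54.9
```

{"method": "arm_command", "body": {"plan": [{"twist":[0,0,0],"xyz":[0,0,-4],"gripper":-1},{"twist":[0,0,0],"xyz":[0,0,-20],"gripper":-1},{"twist":[0,0,0],"xyz":[0,0,-30],"gripper":-1},{"twist":[0,0,0],"xyz":[0,0,-34],"gripper":-1},{"twist":[0,0,0],"xyz":[0,40,0],"gripper":-1},{"twist":[0,0,0],"xyz":[0,50,0],"gripper":-1},{"twist":[0,0,0],"xyz":[0,0,0],"gripper":-1},{"twist":[0,0,0],"xyz":[0,0,0],"gripper":-1}]}}

```text
time_s: 26.02
position: [470.7, 159.0, 192.6]
orientation: [-0.0, 1.0, 0.023, 0.0]
force: [-0.6, 0.4, -4.4]
grip_width: 25.6
grasp_force: 55.0
```

```bash
python3 - <<'E'
from h import *
p=eyes.get_image("wrist"); P=cloud(p)
c,s=np.cos(np.radians(2.7)),np.sin(np.radians(2.7))
dx,dy=P[...,0]-489,P[...,1]-277; bx=c*dx+s*dy; by=-s*dx+c*dy; Z=P[...,2]
m=(abs(bx)<52)&(abs(by)<52)&(Z<60)&(Z>-5)
print(np.histogram(Z[m],bins=range(0,61,3)))
cv2.imwrite("pics/w6.png",p["color"][:,:,::-1])
print(manip.hold_point_z); go(552.5,-80,190,8)
E
```

```text
(array([ 210, 5031,  390,  374,  338,  405, 2682,  409,    0,    0,    0,
          0,    0,    0,    0,    0,    0,    0,    0,    0]), array([ 0,  3,  6,  9, 12, 15, 18, 21, 24, 27, 30, 33, 36, 39, 42, 45, 48,
       51, 54, 57, 60]))
18.700000000000003
t 26.07 pos [470.6 159.6 192.5] yaw 2.74 tilt 0.04 F [ 0.5  0.2 -2.9] shift [ 70.4 243.2   2.4] turn z -5.259640952261407
```

View pics/w6.png

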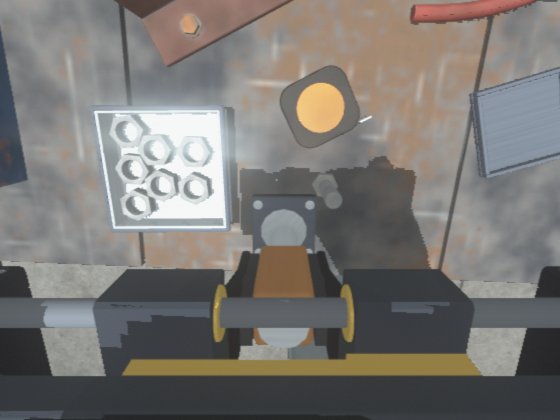

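The wrist view shows all seven nuts separate and flat in the bin (around (160,165)), with no depth above 24 mm. The tray is at upper right and the bystanders are untouched. Returning the tamper.

{"method": "arm_command", "body": {"plan": [{"twist":[0,0,0],"xyz":[14.5,48.6,0],"gripper":-1},{"twist":[0,0,0],"xyz":[14.5,48.6,0],"gripper":-1},{"twist":[0,0,0],"xyz":[14.5,48.6,0],"gripper":-1},{"twist":[0,0,0],"xyz":[14.5,48.6,0],"gripper":-1},{"twist":[0,0,0],"xyz":[14.5,48.6,0],"gripper":-1},{"twist":[0,0,-5.3],"xyz":[0,0,0],"gripper":-1},{"twist":[0,0,0],"xyz":[0,0,30],"gripper":-1},{"twist":[0,0,0],"xyz":[0,0,0],"gripper":-1}]}}

```text
time_s: 27.08
position: [553.4, -79.4, 160.1]
orientation: [-0.001, 0.998, 0.07, -0.002]
force: [-0.4, -0.1, -3.8]
grip_width: 25.4
grasp_force: 55.0
```

```bash
python3 - <<'E'
from h import *
go(554,-80,96,8)
E
```

```text
t 27.07 pos [553.4 -79.4 160.1] yaw 8.08 tilt 0.25 F [-0.4 -0.1 -3.8] shift [ 0.8  0.8 64.1] turn z 0.08083488638840208
```

{"method": "arm_command", "body": {"plan": [{"twist":[0,0,0],"xyz":[0,0,30],"gripper":-1},{"twist":[0,0,0],"xyz":[0,0,25],"gripper":-1},{"twist":[0,0,0],"xyz":[0,0,6],"gripper":-1},{"twist":[0,0,0],"xyz":[0,0,3],"gripper":-1},{"twist":[0,0,0],"xyz":[0,0,2],"gripper":-1},{"twist":[0,0,0],"xyz":[0,0,0],"gripper":-1},{"twist":[0,0,0],"xyz":[0,0,0],"gripper":-1}]}}

```text
time_s: 27.95
position: [554.8, -80.8, 96.4]
orientation: [0.0, 0.998, 0.07, 0.0]
force: [-0.4, -0.2, -3.9]
grip_width: 25.6
grasp_force: 54.9
```

{"method": "arm_command", "body": {"plan": [{"twist":[0,0,0],"xyz":[0,0,1],"gripper":-1},{"twist":[0,0,0],"xyz":[0,0,0],"gripper":-1}]}}

```text
time_s: 28.2
position: [554.5, -80.8, 94.9]
orientation: [0.0, 0.998, 0.07, -0.0]
force: [0.1, 0.3, -3.4]
grip_width: 25.8
grasp_force: 55.0
```

{"method": "arm_command", "body": {"plan": [{"twist":[0,0,0],"xyz":[0,0,1.5],"gripper":-1},{"twist":[0,0,0],"xyz":[0,0,1.5],"gripper":-1},{"twist":[0,0,0],"xyz":[0,0,1],"gripper":-1},{"twist":[0,0,0],"xyz":[0,0,0],"gripper":-1}]}}

```text
time_s: 28.7
position: [554.5, -80.7, 90.8]
orientation: [0.0, 0.998, 0.07, -0.0]
force: [-0.3, -0.0, -4.4]
grip_width: 25.4
grasp_force: 55.0
```

{"method": "arm_command", "body": {"plan": [{"twist":[0,0,0],"xyz":[0,0,0.6],"gripper":-1},{"twist":[0,0,0],"xyz":[0,0,0],"gripper":-1}]}}

```text
time_s: 28.95
position: [554.6, -80.7, 90.5]
orientation: [0.0, 0.998, 0.07, 0.0]
force: [-0.3, -0.0, -2.6]
grip_width: 25.5
grasp_force: 55.0
```

Contact begins at the tray floor, so I seat it lightly and release.

{"method": "arm_command", "body": {"plan": [{"twist":[0,0,0],"xyz":[0,0,0.3],"gripper":-1},{"twist":[0,0,0],"xyz":[0,0,0],"gripper":-1},{"twist":[0,0,0],"xyz":[0,0,0],"gripper":-0.2},{"twist":[0,0,0],"xyz":[0,0,0],"gripper":0.2},{"twist":[0,0,0],"xyz":[0,0,0],"gripper":0.5},{"twist":[0,0,0],"xyz":[0,0,0],"gripper":0.5},{"twist":[0,0,0],"xyz":[0,0,0],"gripper":0.5},{"twist":[0,0,0],"xyz":[0,0,0],"gripper":0.5}]}}

```text
time_s: 29.95
position: [554.5, -80.8, 90.0]
orientation: [0.0, 0.998, 0.07, 0.0]
force: [1.0, 0.2, 0.3]
grip_width: 64.4
grasp_force: 0.0
```

{"method": "arm_command", "body": {"plan": [{"twist":[0,0,0],"xyz":[0,0,-15],"gripper":0.5},{"twist":[0,0,0],"xyz":[0,0,-30],"gripper":0.5},{"twist":[0,0,0],"xyz":[0,0,-50],"gripper":0.5},{"twist":[0,0,0],"xyz":[0,0,-50],"gripper":0.5},{"twist":[0,0,0],"xyz":[-40,0,0],"gripper":0.5},{"twist":[0,0,0],"xyz":[-40,0,0],"gripper":0.5},{"twist":[0,0,0],"xyz":[0,0,0],"gripper":0.5},{"twist":[0,0,0],"xyz":[0,0,0],"gripper":0.5}]}}

```text
time_s: 30.95
position: [475.9, -91.7, 236.0]
orientation: [0.0, 0.998, 0.07, 0.001]
force: [0.5, -0.0, -0.1]
grip_width: 65.4
grasp_force: 0.0
```

```bash
python3 - <<'E'
from h import *
go(0,0,0)
p=eyes.get_image("wrist"); P=cloud(p); X,Y,Z=[P[...,i] for i in range(3)]
save(p,"w7.png")
for lo,hi,n in((115,150,"grip"),(10,19,"pan")):
    m=(abs(X-550)<70)&(abs(Y+80)<70)&(Z>lo)&(Z<hi); q=P[m][:,:2].astype(np.float32)
    if len(q)>20: print(n,len(q),cv2.minAreaRect(q),np.nanmedian(Z[m]))
E
```

```text
t 30.95 pos [475.9 -91.7 236. ] yaw 7.99 tilt 0.1 F [ 0.5 -0.  -0.1] shift [-458.9 -157.2  235.2] turn z None
grip 1159 ((552.7301635742188, -81.47956848144531), (25.398290634155273, 25.938817977905273), 7.958233833312988) 136.64957917368315
pan 1828 ((552.628173828125, -79.82009887695312), (88.14897918701172, 88.02253723144531), 19.094257354736328) 14.535147578899966
```

View pics/w7.png

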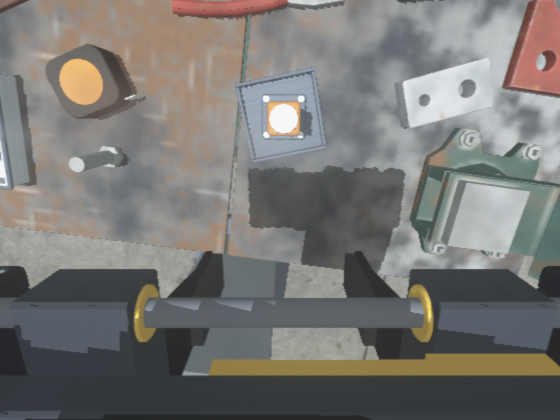

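The view shows the tamper standing upright and centred in the tray at (283,117), with the gripper clear of it. The bystanders are where they were.

```bash
python3 -c "
from bench import job
print(job.sign_off())"
```

```text
the job is handed in; nothing more can be done
None
```

I handed the job in at about 31 s; the sign-off returned no verdict. In the last images all seven nuts lie flat in one layer, after a steady press of about 19 N, and the tamper stands released and upright within about 2 mm of its tray's centre.

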